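# Set and close the cam clamp on the welding bench

### The job

Clamp the tube for welding: the clamp's adjuster nut is slack by an unknown amount, so turn it until the cam lever begins to meet firm resistance when it is about midway down, then press the lever fully closed so that it stays down by itself. Never force the lever down when it bites much too early, as that bruises the tube, and leave the other things on the bench where they are.

Things in the scene. Friction and masses are not known exactly. Their poses are not given: they have to be found in the camera images.
- clamp: Strap clamp bolted to the bench: grey plate 120 x 235 x 12 mm, on it a steel strap (40 wide, top face 68 above the bench) along its own y axis. A dark tube (32 across, 240 long, along x) lies in cradles under the strap's -y end; the adjuster nut is mid-strap, the cam lever at the +y end. Origin: on the bench, straight below the nut's axis; z up. It cannot move.
- nut_grip (a point): Middle of the round steel adjuster nut (sixteen narrow flats, 52 mm across, 34 tall, from 70 to 104 above the bench), 87 mm straight above the clamp's origin; a fixed point that does not turn with the nut. The nut's axis is vertical and it looks the same all round: its angle cannot be seen.
- nut_top (a point): Centre of the nut's top face, 104 mm above the clamp's origin; a fixed point. How the nut behaves: clockwise from above tightens, 4 mm of strap travel per turn (0.64 mm per rad), several turns are free either way, it does not rise or sink visibly. At the start it is 0.8 to 4.0 rad short of a bite at midway. It is stiff, about 0.45 N m: grip it with 30 N or more.
- lever_hinge (a point): Middle of the lever's level hinge pin (along the clamp's x), 90 mm along the clamp's +y, 50 mm above the bench. Cam lift of the strap's heel over lever angle: 0.3 rad 1.53 mm, 0.4 1.97, 0.5 2.35, 0.6 2.68, 0.7 2.95, 0.8 3.15, 0.9 3.29, 1.05 3.37 (most), 1.2 3.29: so a lever that clamps snaps over past 1.05 and stays closed; one that meets little or nothing springs back open.
- lever_ball (a point): Centre of the black ball (28 mm across) at the lever's end, 95 mm from the hinge; at the start it stands up and outward (towards the clamp's +y), 63 degrees above level. Until the pad touches the tube only the return spring is felt, 2.2 N at the ball at 0 rad, 1.2 N at 0.8; at the bite the push climbs, in N/rad by 4 x (cam slope in mm/rad) squared: 60 at 0.45, 28 at 0.65. Closing takes 4 to 10 N.
- cam_lever (a joint): Cam lever angle in rad: 0 = open, where a return spring holds it; 0.6 = midway; 1.2 = closed against its stop, the ball 6 degrees below level. It grows as the ball is pushed outward and down. It does not stay midway when let go.
- pad (a joint): How far the hard pad under the strap's -y end is squashed onto the tube, in m; 0 until the bite, 0.025 to 0.08 mm in a good clamping: far too little to see, the readings are lost in noise. Above 0.10 mm the tube is bruised for good.
- wrench: Bystander, steel open-ended wrench lying beside the clamp (mm); origin at its underside.
- offcut: Bystander, short square steel tube offcut, 25 x 90 x 25, lying beside the clamp (mm); origin at its underside.
- spacer: Bystander, steel spacer ring, 34 outside, 12 tall, beside the clamp (mm); origin at its underside.
- square: Bystander, red triangular welding square, lying flat (mm); origin at its underside.
- hammer: Bystander, hammer lying flat (mm); origin at its underside.
- spray_can: Bystander, upright grey can, 64 across, 160 tall (mm); origin at its underside.
- tape: Bystander, roll of tape lying flat, 100 across (mm); origin at its underside.
- parts_bin: Bystander, orange open bin, 120 x 160 x 70 (mm); origin at its underside.

How it is judged:
By the outcome, as a careful person would: the job done as asked, in the order asked, and still so for the second after the job is handed in, with the robot touching nothing.
It also fails if it takes over 72 s, if anything falls off the work surface, if the arm or the gripper's body presses on something with over 40 N, if the wrist force passes 120 N, or if a joint passes its speed limit or range.

### The arm

A 7-joint arm with a two-finger parallel gripper is mounted at the origin on the work surface. World frame = base frame: x ahead of the robot, y to its left, z up, the work surface at z = 0. Lengths are in mm, angles in rad, forces in N, time in s.
With the tool pointing down it reaches from about 425 to 875 mm from the base axis. Payload 4.7 kg.
Tool frame: the origin (TCP) lies on the centre line of the jaws, within the pads' length; the fingertips stand 22 mm ahead of it and the grasp point (between the pads) lies 3 mm ahead of it; z points along the fingers, y is the line along which they close (so a half turn about z gives the same grasp; the last joint's range is limited). The gripper opens to 85 mm and grips with 20 to 120 N. Pads are 22 mm wide; open, the fingers measure 114 mm over their backs; the gripper's body (76 mm by 85 mm) begins 54 mm behind the grasp point. The pads swing forward as they close: fully open they stand 13 mm farther back than shut.
Start: joints at [1.219, 0.321, -0.07, 1.45, 0.023, 1.371, -0.057], TCP at [232.485, -607.02, 253.349] pointing down, gripper open.
Joint ranges: [-2.86, 2.86], [-0.3, 2.09], [-1.38, 1.24], [0.06, 2.45], [-1.56, 4.7], [0.09, 2.05], [-2.69, 2.69]. Speed limits (rad/s): [2.57, 2.57, 3.14, 3.14, 3.14, 3.14, 3.14].

### API

Orientations are given as [roll, pitch, yaw] about the fixed x, y, z axes, in that order (R = Rz(yaw) Ry(pitch) Rx(roll)).
In Python, from station import ctrl gives the robot as it stands. The module is installed in compiled form; this text tells all that it offers. Calls block until the motion is done:
- ctrl.goto(position, orientation): joint-space move of the TCP to a pose.
- ctrl.move_straight(position, rot=None, vel=150, max_force=None): straight line of the TCP; rot=None keeps the orientation; vel is the mean speed in mm/s. With max_force (N) it stops when the force on the tool has changed by that much, and returns True; else False.
- ctrl.set_joints(angles): joint-space move.
- ctrl.open() and ctrl.close(force=None): open the fingers fully, or close them until they stop; force is the grip in N (None keeps the last).
- ctrl.dwell(seconds).
- ctrl.inverse_kinematics(position, orientation): joint angles nearest the present ones, or None.
- ctrl.read_state(): the state.
- ctrl.capture(name): name is "side" or "top"; returns (picture, depth): 480x640x3 uint8, blue, green, red; 480x640 float32, mm along the optical axis (not along the pixel's ray), 0 where there is no reading.
- ctrl.camera_params(name): a dict with "fov_y" (degrees; the focal length in pixels is half the picture's height over the tangent of half this angle, whatever the lens; pixels are square), "cx", "cy" (the principal point, pixels), "R" (3x3) and "t" (3): a world point X has camera coordinates R X + t. Camera axes: x right, y down, z forward; pixel columns grow to the right and rows downward; lengths in mm; the calibration is good to about 2 mm. A picture is of the moment at which its call begins. camera_params takes no time and is no camera call.
A pose or a line that the arm cannot do raises ctrl.MotionError and nothing moves.
- ctrl.finish_job(): hands the job in; it is judged then, once.
The state is a dict: "time": time; "q": joint angles; "joint_vel": joint speeds; "effort": joint torques, N m; "ee_pos": TCP position; "tcp_rot": TCP orientation; "force": force on the tool from outside, world axes, zero at the start; "moment": the same for the moment, N m; "grip_width": finger opening in mm; "grasp_force": force on a finger pad.
Only numpy, scipy, OpenCV 4.12 (cv2) and the standard library are available. Lean on these libraries where they do the work, as an engineer would, in place of code of your own. Each camera call takes 0.05 s, during which the arm holds its last target. There are 200 camera calls.

## Working session

There is one attempt and no reset: what is moved stays moved. The work goes in short steps, each a Python script; the robot and the scene stay as the last script left them, time stands still between calls to the robot, and variables do not carry over. Pictures are saved under pics/ and viewed, at most 10 in all, crops included, and the job is handed in when it is done.

```bash
mkdir -p pics; python3 - <<'E'
from station import ctrl
import cv2,numpy as np
for n in("top","side"):
    p,d=ctrl.capture(n); cv2.imwrite(f"pics/{n}0.png",p); np.save(f"pics/{n}d.npy",d); print(n,ctrl.camera_params(n))
s=ctrl.read_state();print(s)
E
```

```text
top {'fov_y': 49.95146521494213, 'cx': 308.1173835660218, 'cy': 235.53188612353875, 'R': array([[-0.01675083, -0.99985306,  0.00364183],
       [-0.99618247,  0.01637702, -0.08574548],
       [ 0.08567324, -0.00506423, -0.99631042]]), 't': array([  33.81093001,  549.42517827, 1412.22592958])}
side {'fov_y': 57.51100363395434, 'cx': 323.96763335558, 'cy': 238.33090142795933, 'R': array([[-0.97495776, -0.22236928, -0.00304289],
       [-0.15808062,  0.70258418, -0.69381986],
       [ 0.15642211, -0.67596404, -0.72014217]]), 't': array([525.74978389, 118.09070065, 972.08288215])}
{'time': 0.1, 'q': array([ 1.21914703,  0.32178091, -0.07007052,  1.451569  ,  0.02259014,
        1.37078911, -0.05687918]), 'joint_vel': array([-1.03373283e-03, -4.69871682e-04, -9.40627077e-04, -2.20821532e-03,
       -2.13621542e-04, -1.15271905e-03,  1.92649783e-05]), 'effort': array([-6.21633603e-05, -4.94876826e+01, -3.83851239e-01, -3.15210629e+01,
        1.30963352e-02,  7.44415942e-03,  2.30710452e-05]), 'ee_pos': array([ 232.26435852, -606.60754246,  252.30388427]), 'tcp_rot': array([-3.13983503e+00,  8.79245277e-05,  3.65782963e-01]), 'force': array([ 0.47952378, -0.56716452,  0.2078821 ]), 'moment': array([ 0.00428243,  0.03157794, -0.01280585]), 'grasp_force': 0.0, 'grip_width': 85.60222786285225}
```

View pics/top0.png

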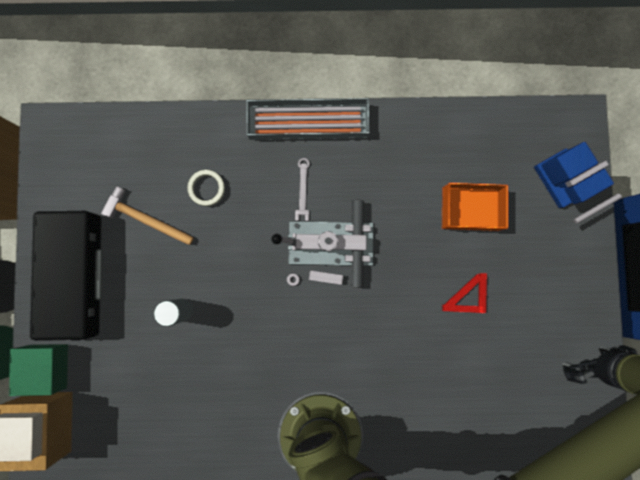

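View pics/side0.png

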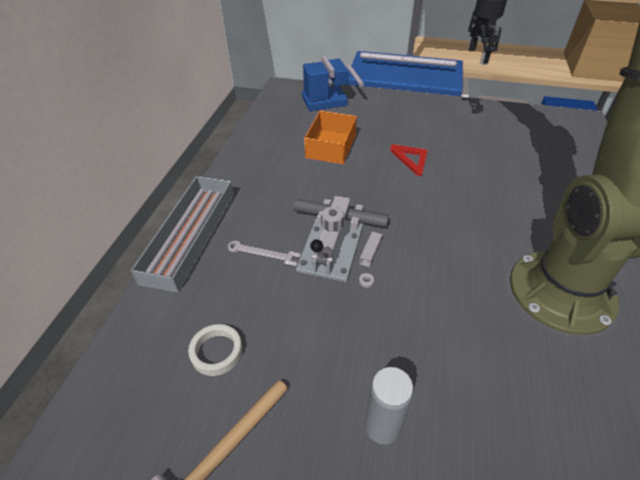

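The top view shows the nut at about (328,241), the ball at (277,239) and the tube at (358,243). In the side view the nut is at (333,217) and the ball at (317,245). Clamp +y is roughly world +y.

```bash
cat > vis.py <<'E'
import cv2,numpy as np
from station import ctrl
def cam(n):
    c=ctrl.camera_params(n); return 240/np.tan(np.radians(c["fov_y"]/2)),c
def cloud(n,d):
    f,c=cam(n); v,u=np.mgrid[:480,:640]
    P=np.stack([(u-c["cx"])*d/f,(v-c["cy"])*d/f,d],-1)
    return (P-c["t"])@c["R"]
def ray(n,u,v):
    f,c=cam(n); r=c["R"].T@np.array([(u-c["cx"])/f,(v-c["cy"])/f,1]); return -c["R"].T@c["t"],r/np.linalg.norm(r)
def onplane(n,u,v,z):
    o,r=ray(n,u,v); return o+r*(z-o[2])/r[2]
def tri(p1,p2):
    A=0;b=0
    for o,r in(ray("top",*p1),ray("side",*p2)):
        M=np.eye(3)-np.outer(r,r);A=A+M;b=b+M@o
    X=np.linalg.solve(A,b);return X,[np.linalg.norm(np.cross(X-o,r)) for o,r in(ray("top",*p1),ray("side",*p2))]
E
python3 - <<'E'
from vis import *
W={"top":(225,140,400,310),"side":(220,170,410,300)}
ball={}
for n in W:
    p=cv2.imread(f"pics/{n}0.png");d=np.load(f"pics/{n}d.npy");P=cloud(n,d)
    x0,y0,x1,y1=W[n];m=np.zeros((480,640),bool);m[y0:y1,x0:x1]=1;m&=d>0
    Z=P[...,2]
    k=m&(Z>92)&(Z<115); 
    nn,l,st,ce=cv2.connectedComponentsWithStats(k.astype(np.uint8))
    for i in range(1,nn):
        if st[i,4]>5:
            print(n,"z92-115",st[i],ce[i],np.median(P[l==i],0).round(1),P[l==i].mean(0).round(1))
    b=(m&(p.max(2)<32)).astype(np.uint8)
    nn,l,st,ce=cv2.connectedComponentsWithStats(b)
    for i in range(1,nn):
        if st[i,4]>20: print(n,"black",st[i],ce[i].round(2),np.median(P[l==i],0).round(1))
    # plate: light low region z 8..18
    k=m&(Z>9)&(Z<16); q=P[k][:,:2].astype(np.float32); print(n,"plate",k.sum(),cv2.minAreaRect(q))
    k=m&(Z>60)&(Z<76); q=P[k][:,:2].astype(np.float32); print(n,"strap",k.sum(),cv2.minAreaRect(q))
    c=p[y0:y1,x0:x1]; cv2.imwrite(f"pics/{n}_c.png",cv2.resize(c,None,fx=4 if n=="side" else 3.4,fy=4 if n=="side" else 3.4,interpolation=cv2.INTER_CUBIC))
E
```

```text
top z92-115 [318 231  20  20 313] [327.87859425 240.54952077] [528.2 -26.6 104.5] [528.9 -26.6 104.8]
top z92-115 [282 237   7   6  25] [285.48 239.96] [532.   83.5 104.2] [532.3  84.7 104.2]
top black [272 235  10   9  62] [276.65 238.69] [532.1 104.8 147.2]
top plate 1672 ((589.7130126953125, 17.74835205078125), (484.5108337402344, 470.78790283203125), 89.0174331665039)
top strap 824 ((529.14208984375, -27.735641479492188), (208.4378204345703, 39.868919372558594), 87.72769165039062)
side z92-115 [321 207  23  19 362] [331.73756906 215.86464088] [524.9 -18.5 104.9] [525.3 -19.7 104.2]
side z92-115 [316 251   7   4  17] [319.47058824 252.82352941] [525.9  94.5  99.4] [527.2  93.7 101.1]
side black [312 241  10  11  30] [317.77 246.17] [524.5 112.5 140.8]
side plate 1887 ((638.4318237304688, -27.146949768066406), (196.83912658691406, 476.0503234863281), 83.46333312988281)
side strap 602 ((524.6484375, -23.85650634765625), (211.73594665527344, 46.583473205566406), 86.97624969482422)
```

View pics/top_c.png

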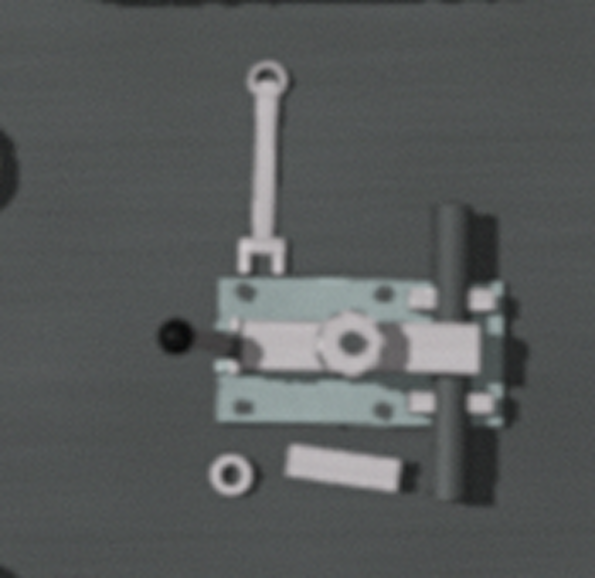

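View pics/side_c.png

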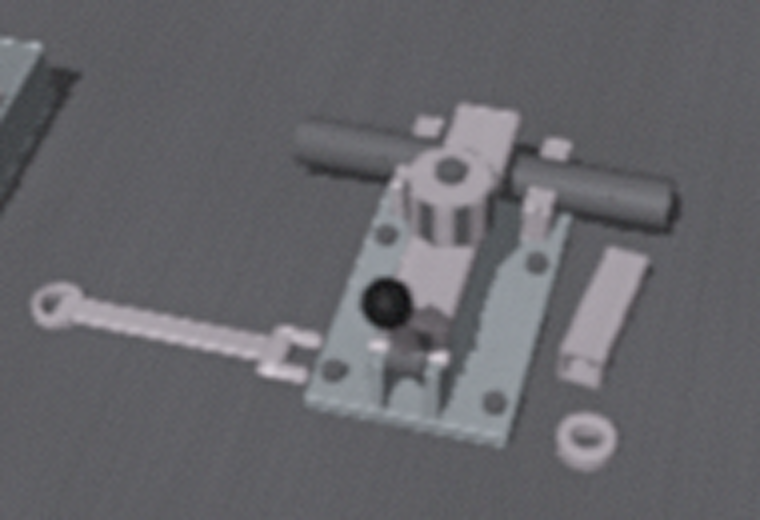

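The close-ups put the nut's bore at about top pixel (328.2,240.9). The lever points straight along clamp +y, and nothing lies near the ball or the nut.

```bash
python3 - <<'E'
from vis import *
# nut top face from both views; ball
print("nut tri",tri((328.3,240.9),(332.8,212.6)))
print("nut top@104",onplane("top",328.3,240.9,104),"side@104",onplane("side",332.8,212.6,104))
print("ball",tri((276.5,238.8),(316.8,245.3)))
pi=np.pi
for y in np.arange(-3,3.2,0.5):
    for z in (96,):
        q=ctrl.inverse_kinematics([528,-26,z],[pi,0,y]); print(round(y,2),None if q is None else np.round(q,2))
E
```

```text
nut tri (array([526.20380485, -27.77260104, 106.89966057]), [np.float64(1.552513439761841), np.float64(1.5525134397618707)])
nut top@104 [527.96323645 -27.6942783  104.        ] side@104 [525.26993277 -30.9522366  104.        ]
ball (array([531.32373573, 106.18068673, 136.62103602]), [np.float64(1.8014758526737276), np.float64(1.8014758526734886)])
-3.0 [ 0.73  0.3  -0.83  1.91  0.26  1.04  1.51]
-2.5 [ 0.99  0.45 -1.17  1.9   0.47  1.1   1.85]
-2.0 [ 0.99  0.45 -1.17  1.9   0.47  1.1   2.35]
-1.5 [-1.03  0.43  1.23  1.96 -0.46  1.07 -2.67]
-1.0 [-0.93  0.34  1.07  1.96 -0.35  1.04 -2.27]
-0.5 [ 0.58  0.26 -0.64  1.91  0.18  1.03 -2.22]
0.0 [ 0.61  0.27 -0.69  1.91  0.2   1.03 -1.73]
0.5 [ 0.63  0.27 -0.71  1.91  0.21  1.03 -1.24]
1.0 [ 0.65  0.28 -0.72  1.91  0.21  1.03 -0.74]
1.5 [ 0.66  0.28 -0.74  1.91  0.22  1.03 -0.25]
2.0 [ 0.68  0.29 -0.76  1.91  0.23  1.03  0.25]
2.5 [ 0.69  0.29 -0.78  1.91  0.24  1.04  0.74]
3.0 [ 0.74  0.31 -0.84  1.91  0.26  1.04  1.22]
```

```bash
cat > job.py <<'E'
import numpy as np
from station import ctrl
pi=np.pi; YAW=-0.037
X=np.array([np.cos(YAW),np.sin(YAW),0]);Y=np.array([-np.sin(YAW),np.cos(YAW),0]);Zv=np.array([0,0,1.])
NUT=np.array([527.2,-27.5,0]); HINGE=NUT+90*Y+50*Zv
PH0=np.radians(63)
def st(n=4):
    r=[]
    for _ in range(n): ctrl.dwell(0.01); r.append(ctrl.read_state())
    return {k:np.mean([s[k] for s in r],0) for k in("time","q","force","moment","ee_pos","grip_width","grasp_force")}
def show(t):
    s=st(); print(t,"t%.2f"%s["time"],"F",s["force"].round(1),"M",s["moment"].round(2),"p",s["ee_pos"].round(1),"w%.1f g%.1f q7 %.2f"%(s["grip_width"],s["grasp_force"],s["q"][6])); return s
def turn(dq):
    q=ctrl.read_state()["q"].copy(); q[6]+=dq; ctrl.set_joints(q)
E
python3 - <<'E'
from job import *
R=[pi,0,3.0]
ctrl.goto(NUT+[0,0,190],R); show("hover"); 
print(ctrl.move_straight(NUT+[0,0,95],max_force=10)); show("down")
ctrl.close(80); show("closed")
E
```

```text
hover t2.45 F [ 0.2 -0.  -0.2] M [-0.03  0.03 -0.01] p [527.3 -28.7 190. ] w85.4 g0.0 q7 1.32
False
down t3.26 F [ 0.5 -0.4  0.1] M [ 0.02 -0.   -0.01] p [528.1 -27.5  95.9] w85.5 g0.0 q7 1.24
closed t3.72 F [-2.4  1.2  7.3] M [ 0.35  0.43 -0.09] p [527.9 -27.   96.5] w50.5 g82.4 q7 1.24
```

```bash
python3 - <<'E'
from job import *
turn(-0.3); show("t.3"); turn(-0.9); show("t1.2"); turn(-0.8); show("t2")
E
```

```text
t.3 t4.15 F [-0.6 -0.1 -1.2] M [ 0.09 -0.01 -0.44] p [527.8 -27.1  96.6] w50.5 g84.2 q7 0.94
t1.2 t5.05 F [-2.4 -1.3  0.3] M [-0.27  0.34 -0.06] p [527.5 -27.5  96.6] w50.5 g84.3 q7 0.04
t2 t5.86 F [-4.4 -0.4  2.7] M [-0.23  0.75 -0.29] p [527.1 -27.4  96.6] w50.6 g84.5 q7 -0.76
```

```bash
cat >> job.py <<'E'
RB=[pi,0,pi/2+YAW]
OFF=np.zeros(3)
def ball(th):
    p=PH0-th; return HINGE+95*(np.cos(p)*Y+np.sin(p)*Zv)+3*Zv+OFF
def tang(th):
    p=PH0-th; return np.sin(p)*Y-np.cos(p)*Zv
def rad(th):
    p=PH0-th; return np.cos(p)*Y+np.sin(p)*Zv
def step(th,vel=80):
    ctrl.move_straight(ball(th),vel=vel); ctrl.dwell(0.05); s=st(5)
    d=s["ee_pos"]-3*Zv-OFF-HINGE; a=PH0-np.arctan2(d@Zv,d@Y)
    f=-s["force"]@tang(th); print("th %.2f act %.3f push %.2f rad %.1f lat %.1f t%.2f"%(th,a,f,s["force"]@rad(th),s["force"]@X,s["time"])); return a,f
def grab_ball():
    ctrl.goto(ball(0)+[0,0,60],RB); print(ctrl.move_straight(ball(0),max_force=8)); show("at ball")
    ctrl.close(30); return show("grabbed")
def leave_nut():
    ctrl.open(); ctrl.move_straight(NUT+[0,0,190],vel=250)
E
python3 - <<'E'
from job import *
leave_nut(); grab_ball()
for th in(0.0,0.1,0.2,0.3): step(th)
E
```

```text
False
at ball t8.00 F [ 0.4 -0.1  0.7] M [ 0.   -0.02  0.01] p [532.6 105.1 138.1] w85.4 g0.0 q7 -0.50
grabbed t8.62 F [-2.7 -0.1  4.6] M [ 0.1   0.61 -0.02] p [531.9 105.9 138.1] w25.8 g29.3 q7 -0.50
th 0.00 act 0.003 push 1.91 rad 5.0 lat -2.9 t8.96
th 0.10 act 0.102 push 2.47 rad 5.8 lat -3.4 t9.32
th 0.20 act 0.198 push 2.32 rad 4.3 lat -3.8 t9.68
th 0.30 act 0.297 push 2.48 rad 3.3 lat -3.9 t10.03
```

Arc tracking works well, and the push readings match the return spring. I'll carry on with the probe.

```bash
python3 - <<'E'
from job import *
for th in np.arange(0.36,1.0,0.06):
    a,f=step(th)
    if f>5: break
E
```

```text
th 0.36 act 0.357 push 2.55 rad 2.4 lat -4.1 t10.38
th 0.42 act 0.418 push 1.84 rad 1.6 lat -4.6 t10.72
th 0.48 act 0.478 push 2.85 rad 1.2 lat -5.0 t11.06
th 0.54 act 0.538 push 2.60 rad 1.1 lat -5.1 t11.40
th 0.60 act 0.596 push 3.85 rad 1.2 lat -6.1 t11.74
th 0.66 act 0.654 push 6.05 rad 1.9 lat -7.1 t12.08
```

The push starts climbing at about 0.55 rad, at roughly 35 N/rad. That matches a midway bite, and the predicted peak of about 6 N is well inside the 4–10 N range, so I'll press on to closed.

```bash
python3 - <<'E'
from job import *
for th in (0.72,0.8,0.88,0.96,1.04,1.12,1.19):
    a,f=step(th)
    if f>14: print("STOP");break
E
```

```text
th 0.72 act 0.713 push 7.39 rad 1.9 lat -7.3 t12.43
th 0.80 act 0.792 push 8.44 rad 1.7 lat -7.5 t12.77
th 0.88 act 0.872 push 8.26 rad 1.2 lat -7.4 t13.11
th 0.96 act 0.953 push 6.88 rad 2.0 lat -7.2 t13.45
th 1.04 act 1.035 push 4.77 rad 1.7 lat -6.4 t13.79
th 1.12 act 1.117 push 2.12 rad 2.2 lat -4.5 t14.13
th 1.19 act 1.189 push -0.36 rad 3.0 lat -4.9 t14.47
```

```bash
python3 - <<'E'
from job import *
import cv2
step(1.22); ctrl.open(); show("open")
p=ctrl.read_state()["ee_pos"]; print(ctrl.move_straight(ball(1.2)+[0,0,200],vel=200)); 
ctrl.goto(np.array([480,-300,300.]),RB); show("away"); ctrl.dwell(1)
a,_=ctrl.capture("top"); b,_=ctrl.capture("side")
im=np.hstack([cv2.resize(a[170:310,230:390],None,fx=2.4,fy=2.4),cv2.resize(b[170:310,220:400],None,fx=2.2,fy=2.4)]); cv2.imwrite("pics/end.png",im); print(im.shape)
E
```

```text
th 1.22 act 1.219 push -0.81 rad 3.9 lat -4.0 t14.82
open t15.46 F [0.1 0.1 0.5] M [-0.01 -0.01 -0.03] p [534.2 156.6  41.6] w85.4 g0.0 q7 -0.70
False
away t18.35 F [-0.3  0.2  0.1] M [ 0.02  0.02 -0.  ] p [ 480.8 -298.2  300. ] w85.5 g0.0 q7 0.34
(336, 780, 3)
```

View pics/end.png

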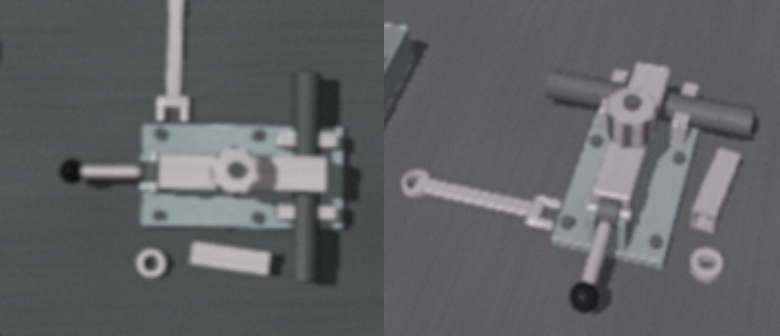

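The lever lies flat and stays down by itself, with the ball at (71,171) in the left crop and (585,297) in the right. The wrench, offcut and spacer have not moved, and the robot is clear.

```bash
python3 -c "
from station import ctrl
print(ctrl.finish_job())"
```

```text
the job is handed in; nothing more can be done
None
```

I tightened the nut 2.0 rad; the lever began to bite at about 0.55 rad, peaked at 8.4 N as I pressed it closed, and has stayed down by itself, with the things beside the clamp unmoved and the job handed in at about 20 s.

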